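# Seat the pitch gauge leaf in the bread slicer's spindle

### The job

The bread slicer's adjusting spindle is clamped in the grey service cradle, and two toothed thread gauge leaves lie on the counter. Take the leaf with the fewer, coarser teeth, lay it flat on the cradle's ledge with its teeth towards the spindle, feel along the middle of the thread for the place where the teeth drop in and slide it fully home, never pushing hard against the spindle (stay under 25 N); hold it pressed home with a light push of about 8 N for a second to check that it sits flat along the thread, then let go and leave it lying seated there. Leave the other leaf and everything else on the counter where they are.

Things in the scene. Friction and masses are not known exactly. Their poses are not given: they have to be found in the camera images.
- cradle: Grey cradle fixed to the counter, 160 x 240 mm, holding a steel spindle level along its y axis. Origin: underside of the base plate, below the spindle's axis, half way along the thread; z up. End blocks at y = -105 to -85 and +85 to +105 mm, x -28 to +28 mm, tops at z = 58 mm. The spindle does not move when pushed.
- thread_mid (a point): Cradle x = 0, y = 0, z = 36 mm: on the spindle's axis, mid thread. Crest diameter 40 mm, root 30 mm, pitch 10 mm, crest flats 3.7 mm wide, grooves 6.3 mm wide at the mouth, 3.7 mm at the bottom; thread from y = -60 to +60 mm. The spindle is clamped at an unknown place along y: no measured pose tells where crests and grooves stand; aimed by this point, a tooth may meet a crest.
- ledge: Flat aluminium ledge fixed on the cradle; origin: middle of its top, on the spindle's +x side: cradle x = 67 mm, y = 0, z = 33.5 mm; axes as the cradle's. The ledge spans x 24 to 110 mm, y -75 to +75 mm. The coarse leaf lying on it, its x along the cradle's x, has its origin at z = 33.5 mm; at x = 50 mm with its tooth tips on the crests and at x = 45 mm fully home.
- leaf_coarse: Steel gauge leaf lying flat: plate 5 mm thick, leaf x -25 to +30 mm, y -28 to +28 mm. 5 teeth point along its -x, 10 mm apart along y, middle one at y = 0, 5 mm long (tips at x = -30 mm), 3.0 mm wide at the tip, 5.7 mm at the root. Origin: underside, on the middle tooth's line; z up. About 0.14 kg. The one to use; its teeth enter from up to 1.6 mm off a groove's middle.
- leaf_coarse_grip (a point): Middle of the aluminium grip block on the coarse leaf: leaf x = +3 mm, y = 0, z = 19 mm. The block is 26 mm along the leaf's x, 12 mm along its y, and stands from z = 5 to 33 mm.
- leaf_fine: Steel gauge leaf lying flat: plate 5 mm thick, leaf x -25 to +30 mm, y -28 to +28 mm. 7 teeth point along its -x, 7 mm apart along y, middle one at y = 0, 3.5 mm long (tips at x = -28.5 mm), 2.1 mm wide at the tip, 4.0 mm at the root. Origin: underside, on the middle tooth's line; z up. About 0.14 kg. Same grip block. Does not fit; leave it.
- nut: Plain bronze bush, 56 mm diameter, 33 mm bore, 30 mm tall, origin under its centre. Bystander.
- screwdriver: Screwdriver with black handle, 200 mm long, lying; origin at the middle of its length, x towards the tip. Bystander.
- brush: Wooden flour brush, 200 mm long, lying; origin at the middle of its length. Bystander.
- pad: Stack of blank paper slips, 85 x 130 x 22 mm, origin under its centre. Bystander.
- jar: Amber glass jar, 64 mm diameter, 75 mm tall, origin under its centre. Bystander.
- wrench: Steel wrench, 180 mm long, lying; origin at the middle of its length. Bystander.
- cup: Steel cup, 72 mm diameter, 85 mm tall, origin under its centre. Bystander.

How it is judged:
On the way:
1. the coarse leaf lies on the ledge with its teeth fully home in the thread, flat and square to the spindle, and is held pressed there (over 3 N on the spindle) for 0.5 s (x of leaf_coarse in the frame of cradle between 0.0425 and 0.0472 m and y of leaf_coarse in the frame of cradle between -0.04 and 0.04 m and z of leaf_coarse in the frame of cradle between 0.0315 and 0.036 m and angle between the x axis of leaf_coarse and the x axis of cradle, either way round below 0.04 rad and angle between leaf_coarse's own z axis and vertical below 0.05 rad and contact force between leaf_coarse and cradle above 3 N), for 0.5 s.
At the end, for the whole second after the job is handed in: Coarse leaf released, at rest and level on the ledge (z 31.5 to 36 mm in the cradle's frame, tilt under 0.05 rad), teeth fully home (origin 42.5 to 47.2 mm from the spindle axis), square to it within 0.04 rad, within 40 mm of the thread's middle (x of leaf_coarse in the frame of cradle between 0.0425 and 0.0472 m and y of leaf_coarse in the frame of cradle between -0.04 and 0.04 m and z of leaf_coarse in the frame of cradle between 0.0315 and 0.036 m and angle between the x axis of leaf_coarse and the x axis of cradle, either way round below 0.04 rad and angle between leaf_coarse's own z axis and vertical below 0.05 rad and linear speed of leaf_coarse below 0.01 m/s); the robot touches nothing.
It fails at once if the coarse leaf is pushed against the spindle or its cradle with more than 25 N (contact force between leaf_coarse and cradle above 25 N).
It fails at once if the other leaf is moved by more than 20 mm (distance of leaf_fine from where it was at the start of the episode above 0.02 m).
It fails at once if a bystander is moved by more than 30 mm (distance of any of nut, screwdriver, brush, pad, jar, wrench, cup from where it was at the start of the episode above 0.03 m).
It also fails if it takes over 48 s, if anything falls off the work surface, if the arm or the gripper's body presses on something with over 40 N, if the wrist force passes 120 N, or if a joint passes its speed limit or range.

### The arm

A 6-joint arm with a two-finger parallel gripper is mounted at the origin on the work surface. World frame = base frame: x ahead of the robot, y to its left, z up, the work surface at z = 0. Lengths are in m, angles in rad, forces in N, time in s.
With the tool pointing down it reaches from about 0.35 to 0.925 m from the base axis. Payload 6.4 kg.
Tool frame: the origin (TCP) lies on the front face of the gripper's body, between the roots of the fingers; the fingertips stand 97 mm ahead of it and the grasp point (between the pads) lies 78 mm ahead of it (robot.tcp_to_grasp is the distance from the TCP to the grasp point, in m); y points along the fingers, x is the direction in which the jaws open and shut, and the axes are right-handed (so a half turn about y gives the same grasp; the last joint's range is limited). The gripper opens to 94 mm and grips with 3 to 60 N. Pads are 16 mm wide; open, the fingers measure 119 mm over their backs; the gripper's body (75 mm by 177 mm) begins 78 mm behind the grasp point.
Start: joints at [1.008, 0.245, 1.558, -0, 1.339, -0.174], TCP at [0.246, 0.601, 0.303] pointing down, gripper open.
Joint ranges: [-3.13, 3.13], [-1.02, 2.26], [0.13, 2.54], [-0.95, 4.09], [0.21, 2.88], [-2.74, 2.74]. Speed limits (rad/s): [2.57, 2.57, 3.14, 3.14, 3.14, 3.14].

### API

Orientations are given as a unit quaternion [x, y, z, w].
In Python, from station import robot gives the robot as it stands. The module is installed in compiled form; this text tells all that it offers.
- The arm moves only by the tool apply_moves, never from a script. Its argument "deltas" is a list that holds one entry, the list of rows, each a list of 7 numbers: the finger opening in cm, from 0 to 9.4, then the shift along the tool's x, y, z in cm, then the turn, a rotation vector about the tool's x, y, z in degrees. A call has 1 to 10 rows; each row shifts and turns the pose as measured when the row begins, along the tool's axes as they then stand; what a row does not reach is not made up. A row lasts 1/12 s, in which the tool goes at most 41.7 mm and 7.16 degrees, less where a joint would pass 70% of its speed; a pose out of reach is approached as far as the arm can. A call with a gripper value outside its range is refused whole. The fingers move at their own pace and stop on an object; "force" is the grip in N (left out, the last holds). Time passes only in rows, so rows that do not move let the fingers close. It gives the time, the measured TCP pose, the force and the opening at its end, in the units of the state.
- robot.observe(): the state, without advancing time (a new reading comes with each control period).
- robot.get_image(name): name is "scene" or "top" or "wrist"; returns a dict with "frame" (400x640x3 uint8, blue, green, red), "mtx" (3x3 intrinsics, pixels), "k1" (the pictures are not rectified: a ray, as slopes to the right and down, at radius r is drawn at 1 + k1 r^2 times it, then the intrinsics apply), "extrinsics" (4x4, takes a point from world to camera coordinates). Camera axes: x right, y down, z forward; pixel columns grow to the right and rows downward; lengths in m; the calibration is good to about 2 mm. A picture is of the moment at which its call begins. There is no depth.
- robot.job_done(): hands the job in, once; it reports no verdict.
The state is a dict: "t": time; "joints": joint angles; "qd": joint speeds; "joint_efforts": joint torques, N m; "ee_pos": TCP position; "tool_rot": TCP orientation; "wrist_force": force on the tool from outside, world axes, zero at the start; "ft_torque": the same for the moment, N m; "opening": finger opening in m.
Only numpy, scipy, OpenCV 4.12 (cv2) and the standard library are available. Lean on these libraries where they do the work, as an engineer would, in place of code of your own. Each camera call takes 0.05 s, during which the arm holds its last target. There are 200 camera calls.

## Working session

There is one attempt and no reset: what is moved stays moved. The work goes in short steps, Python scripts to look and compute and a tool call to move; the robot and the scene stay as the last step left them, time stands still between calls to the robot, and variables do not carry over. Pictures are saved under pics/ and viewed, about 8 in all and at most 12, crops included, and the job is handed in when it is done.

Besides the shell and the picture viewer there is one more tool, called after "Request:" as a command line: name --argument value ..., lists and objects as JSON in quotes. apply_moves: Moves the arm, as the interface text tells. Its arguments: {"type":"object","properties":{"deltas":{"type":"array"},"force":{"type":"number"}},"required":["deltas"]}

```bash
mkdir -p pics; cat > h.py <<'E'
import numpy as np, cv2, pickle
from scipy.spatial.transform import Rotation as R
from station import robot
def snap(n,out):
    d=robot.get_image(n); pickle.dump(d,open(f'{n}.pkl','wb')); cv2.imwrite(f'pics/{out}.png',d['frame']); return d
def load(n): return pickle.load(open(f'{n}.pkl','rb'))
def ray(d,uv):
    K=np.array(d['mtx']); p=np.array([(uv[0]-K[0,2])/K[0,0],(uv[1]-K[1,2])/K[1,1]]); q=p.copy()
    for _ in range(30): q=p/(1+d['k1']*(q@q))
    E=np.array(d['extrinsics']); r=E[:3,:3].T@np.r_[q,1]; return -E[:3,:3].T@E[:3,3], r
def atz(d,uv,z):
    c,r=ray(d,uv); return c+r*(z-c[2])/r[2]
def proj(d,P):
    K=np.array(d['mtx']);E=np.array(d['extrinsics']); c=E[:3,:3]@np.array(P)+E[:3,3]; q=c[:2]/c[2]; q=q*(1+d['k1']*(q@q)); return K[0,0]*q[0]+K[0,2],K[1,1]*q[1]+K[1,2]
E
python3 - <<'E'
from h import *
d=snap('top','top');print(d['mtx'],d['k1'],np.round(d['extrinsics'],3))
d=snap('scene','scene')
o=robot.observe();print(o['t'],o['ee_pos'],o['tool_rot'],o['wrist_force'],R.from_quat(o['tool_rot']).as_matrix().round(3))
E
```

```text
[[418.53719038   0.         318.70588343]
 [  0.         418.53719038 201.79789552]
 [  0.           0.           1.        ]] -0.07678329553109542 [[-0.009 -1.     0.006  0.09 ]
 [-0.997  0.009 -0.071  0.529]
 [ 0.071 -0.006 -0.997  1.166]
 [ 0.     0.     0.     1.   ]]
0.1 [0.24617259 0.60117849 0.30167718] [ 0.58741493  0.39344333 -0.39455975 -0.58691451] [-0.54121552  0.27562399  0.63439371] [[ 0.379 -0.001 -0.925]
 [ 0.925 -0.001  0.379]
 [-0.002 -1.     0.   ]]
```

View pics/top.png

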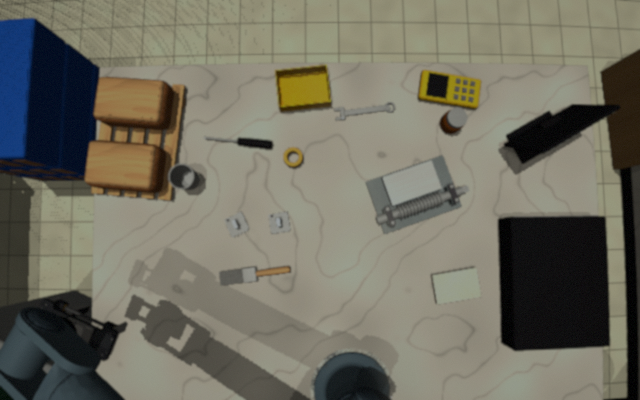

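View pics/scene.png

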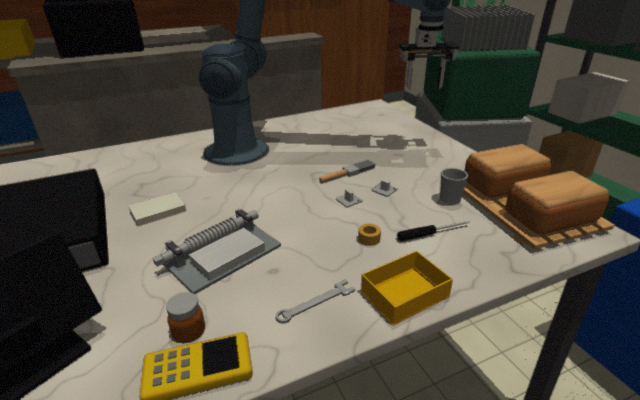

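The top view shows the leaves at about (236,223) and (280,222), and the cradle at (417,193) with its ledge on the far side. I'll enlarge both areas.

```bash
python3 - <<'E'
from h import *
f=load('top')['frame']
a=cv2.resize(f[195:250,215:305],None,fx=8,fy=8,interpolation=cv2.INTER_CUBIC)[:, :720]
cv2.imwrite('pics/a.png',a)
b=cv2.resize(f[145:240,355:475],None,fx=6,fy=6,interpolation=cv2.INTER_CUBIC)
cv2.imwrite('pics/b.png',b)
E
```

```text
(no output)
```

View pics/a.png

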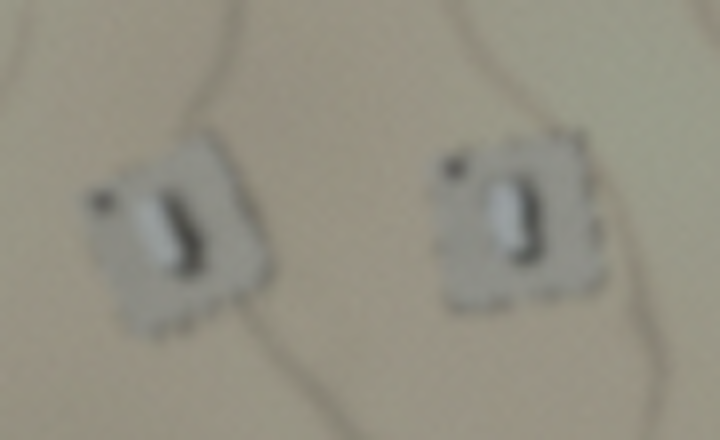

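View pics/b.png

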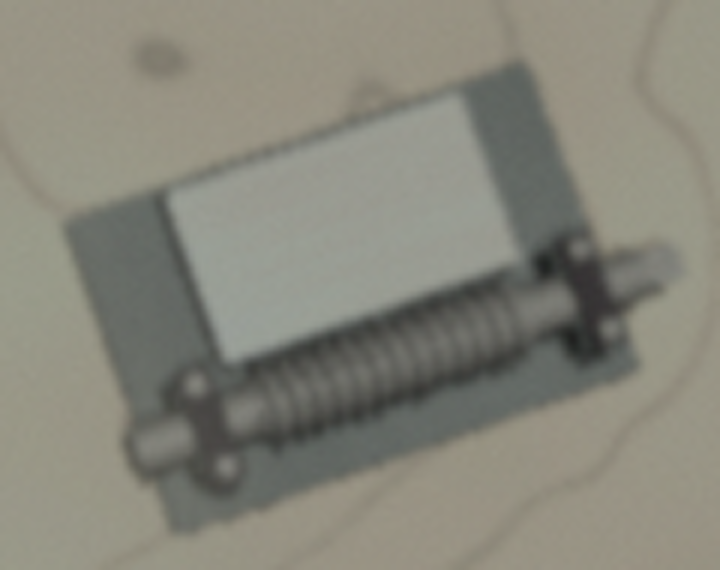

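```bash
cat > m1.py <<'E'
from h import *
d=load('top')
def fit(obj,w): # 2D rigid
    o=np.array(obj,float);w=np.array(w)[:,:2];a=o-o.mean(0);b=w-w.mean(0)
    th=np.arctan2((a[:,0]*b[:,1]-a[:,1]*b[:,0]).sum(),(a*b).sum())
    M=np.array([[np.cos(th),-np.sin(th)],[np.sin(th),np.cos(th)]]);t=w.mean(0)-M@o.mean(0)
    return th,t,(o@M.T+t-w)*1000
cb=lambda p:[(p[0]+.5)/6-.5+355,(p[1]+.5)/6-.5+145]
ca=lambda p:[(p[0]+.5)/8-.5+215,(p[1]+.5)/8-.5+195]
# ledge corners: image up = +x world, image left=+y
L=[(165,198),(462,95),(520,262),(228,362)]
th,t,r=fit([(.110,.075),(.110,-.075),(.024,-.075),(.024,.075)],[atz(d,cb(p),.0335) for p in L]);print('cradle ledge',np.degrees(th),t,r.round(1))
B=[(66,220),(526,62),(637,366),(176,533)]
w=[atz(d,cb(p),.006) for p in B];print(np.array(w).round(3))
for n,b in (('left',[(152,200),(172,196),(198,262),(176,272)]),('right',[(490,184),(518,180),(528,258),(502,262)])): pass
for n,P in (('left',[(85,192),(208,132),(268,275),(140,335)]),('right',[(437,160),(582,133),(600,292),(452,310)])):
    w=[atz(d,ca(p),.005) for p in P]; print(n,np.array(w).round(4).tolist(),np.mean(w,0))
E
python3 m1.py
```

```text
cradle ledge 18.52947330360792 [ 0.51716471 -0.19904191] [[ 1.8  0.3]
 [ 1.3  0.4]
 [-0.7 -1.7]
 [-2.4  1. ]]
[[ 0.589 -0.05   0.006]
 [ 0.665 -0.275  0.006]
 [ 0.517 -0.325  0.006]
 [ 0.439 -0.1    0.006]]
left [[0.4852, 0.3538, 0.005], [0.5064, 0.3096, 0.005], [0.4551, 0.288, 0.005], [0.434, 0.3338, 0.005]] [0.47017135 0.32130529 0.005     ]
right [[0.4957, 0.2275, 0.005], [0.5049, 0.1756, 0.005], [0.4481, 0.1694, 0.005], [0.4421, 0.2222, 0.005]] [0.47271095 0.19868012 0.005     ]
```

Request:
apply_moves --deltas '[[[9,-2.3,0,-3.36,0,0,0],[9,-2.3,0,-3.36,0,0,0],[9,-2.3,0,-3.36,0,0,0],[9,-2.3,0,-3.36,0,0,0],[9,-2.3,0,-3.36,0,0,0],[9,-2.3,0,-3.36,0,0,0],[9,-2.3,0,-3.36,0,0,0],[9,-2.3,0,-3.36,0,0,0],[9,-2.3,0,-3.36,0,0,0],[9,-2.3,0,-3.36,0,0,0]]]'

```text
t: 0.93
ee_pos: [0.4707, 0.2556, 0.2965]
tool_rot: [-0.584, -0.396, 0.401, 0.584]
wrist_force: [0.6, 1.0, 0.1]
opening: 0.0899
```

Request:
apply_moves --deltas '[[[9,0,0,0,0,-7,0],[9,0,0,0,0,-7,0],[9,0,0,0,0,-7,0],[9,0,0,0,0,-7,0],[9,0,0,0,0,-7,0],[9,0,0,0,0,-7,0],[9,0,0,0,0,0,0]]]'

```text
t: 1.52
ee_pos: [0.4745, 0.2457, 0.2933]
tool_rot: [-0.397, -0.58, 0.588, 0.401]
wrist_force: [-1.3, 0.4, -0.1]
opening: 0.0899
```

```bash
python3 - <<'E'
from h import *
d=snap('wrist','w1');print(np.round(d['extrinsics'],3), d['mtx'][0],d['k1'])
E
```

```text
[[-0.365  0.931 -0.001 -0.055]
 [ 0.903  0.354  0.244 -0.536]
 [ 0.228  0.088 -0.97   0.253]
 [ 0.     0.     0.     1.   ]] [315.15813117   0.         325.0882388 ] -0.0624238405941802
```

View pics/w1.png

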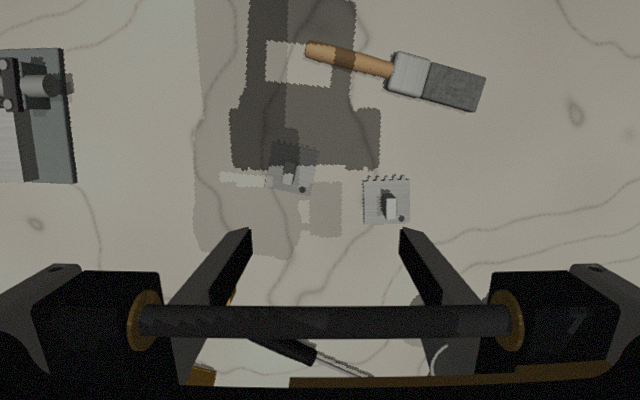

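```bash
python3 - <<'E'
from h import *
f=load('wrist')['frame']
a=cv2.resize(f[135:235,255:420],None,fx=4.8,fy=4.8,interpolation=cv2.INTER_CUBIC)
a=cv2.convertScaleAbs(a,alpha=1.3)
cv2.imwrite('pics/w1a.png',a);print(a.shape)
E
```

```text
(480, 792, 3)
```

View pics/w1a.png

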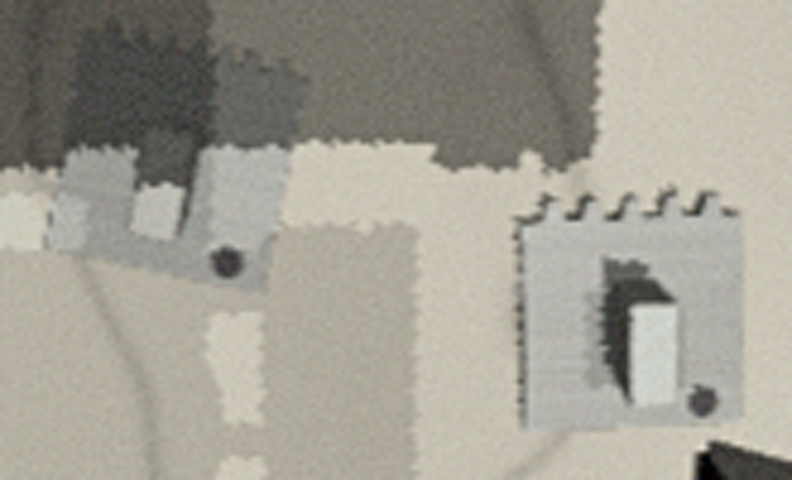

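The right-hand leaf has a 40 px tooth pitch against a 221 px plate width, which is about 10 mm, so it is the coarse one.

```bash
cat > m2.py <<'E'
from h import *
from m1 import fit
d=load('wrist')
c=lambda p:[(p[0]+.5)/4.8-.5+255,(p[1]+.5)/4.8-.5+135]
P=[(520,222),(743,213),(745,418),(527,428)]
th,t,r=fit([(-.025,-.028),(-.025,.028),(.03,.028),(.03,-.028)],[atz(d,c(p),.005) for p in P]);print('plate',np.degrees(th),t,r.round(1))
Q=[(629,305),(677,302),(677,402),(632,405)]
th2,t2,r=fit([(-.010,-.006),(-.010,.006),(.016,.006),(.016,-.006)],[atz(d,c(p),.033) for p in Q]);print('block',np.degrees(th2),t2,r.round(1))
M=R.from_euler('z',th).as_matrix()[:2,:2]; g=t2+M@[.003,0]
o=robot.observe();T=R.from_quat(o['tool_rot']);print('toolx ang',np.degrees(np.arctan2(*T.as_matrix()[[1,0],0])), T.as_matrix().round(3))
tgt=np.r_[g,.1];print('grip',g,'tcp offs tool cm',100*T.inv().apply(np.r_[g,.0]-o['ee_pos']),o['ee_pos'])
E
python3 m2.py
```

```text
cradle ledge 18.52947330360792 [ 0.51716471 -0.19904191] [[ 1.8  0.3]
 [ 1.3  0.4]
 [-0.7 -1.7]
 [-2.4  1. ]]
[[ 0.589 -0.05   0.006]
 [ 0.665 -0.275  0.006]
 [ 0.517 -0.325  0.006]
 [ 0.439 -0.1    0.006]]
left [[0.4852, 0.3538, 0.005], [0.5064, 0.3096, 0.005], [0.4551, 0.288, 0.005], [0.434, 0.3338, 0.005]] [0.47017135 0.32130529 0.005     ]
right [[0.4957, 0.2275, 0.005], [0.5049, 0.1756, 0.005], [0.4481, 0.1694, 0.005], [0.4421, 0.2222, 0.005]] [0.47271095 0.19868012 0.005     ]
plate 24.62030562487344 [0.46742071 0.32240006] [[-0.2  0.3]
 [-0.9 -0. ]
 [ 0.4 -0.5]
 [ 0.7  0.3]]
block 25.17721657544717 [0.46761239 0.32179917] [[-0.5 -0.6]
 [-0.8  0. ]
 [ 0.4  0.9]
 [ 0.9 -0.3]]
toolx ang 111.12939673312417 [[-0.36  -0.012 -0.933]
 [ 0.933 -0.007 -0.36 ]
 [-0.003 -1.     0.013]]
grip [0.47033965 0.32304898] tcp offs tool cm [ 7.43042183 29.26821689 -2.79290624] [0.47447861 0.24579079 0.29322013]
```

Request:
apply_moves --deltas '[[[5,1.5,1.5,-0.56,-0.7,-2,-0.2],[5,1.5,1.5,-0.56,0,-1.8,0],[5,1.5,1.5,-0.56,0,0,0],[5,1.5,1.5,-0.56,0,0,0],[5,1.4,1.5,-0.56,0,0,0],[5,0,1.5,0,0,0,0],[5,0,1.5,0,0,0,0],[5,0,0,0,0,0,0]]]'

```text
t: 2.23
ee_pos: [0.4704, 0.3287, 0.1842]
tool_rot: [0.388, 0.592, -0.591, -0.388]
wrist_force: [0.2, -0.2, 0.2]
opening: 0.0499
```

```bash
cat > st.py <<'E'
from h import *
import sys
def st(tx,ty,tz,yaw=None):
    o=robot.observe();T=R.from_quat(o['tool_rot']);M=T.as_matrix()
    print('t',round(o['t'],2),'pos',np.round(o['ee_pos'],4),'toolx ang',np.degrees(np.arctan2(M[1,0],M[0,0])).round(2),'op',round(o['opening'],4),'F',np.round(o['wrist_force'],1))
    print('tool cm to target',np.round(100*T.inv().apply(np.array([tx,ty,tz])-o['ee_pos']),2))
    if yaw is not None:
        a=np.radians(yaw); X=np.array([np.cos(a),np.sin(a),0]);Y=np.array([0,0,-1.]);D=np.c_[X,Y,np.cross(X,Y)]
        print('rotvec deg',np.degrees((T.inv()*R.from_matrix(D)).as_rotvec()).round(2))
if __name__=='__main__': st(*map(float,sys.argv[1:]))
E
python3 st.py .4703 .3226 .104 114.9
```

```text
t 2.23 pos [0.4704 0.3287 0.1842] toolx ang 113.5 op 0.0499 F [ 0.2 -0.2  0.2]
tool cm to target [-0.56  8.02  0.26]
rotvec deg [ 0.1  -1.4   0.04]
```

Request:
apply_moves --deltas '[[[5,-0.56,1.5,0.26,0.1,-1.4,0],[5,0,1.5,0,0,0,0],[5,0,1.5,0,0,0,0],[5,0,1.5,0,0,0,0],[5,0,0,0,0,0,0]]]'

```text
t: 2.65
ee_pos: [0.4713, 0.323, 0.125]
tool_rot: [0.384, 0.595, -0.593, -0.383]
wrist_force: [-0.4, -0.1, 0.4]
opening: 0.0501
```

```bash
python3 st.py .4703 .3226 .104 114.9; python3 -c "
from h import *
d=snap('wrist','w2');cv2.imwrite('pics/w2.png',d['frame'][100:400,120:540])"
```

```text
t 2.65 pos [0.4713 0.323  0.125 ] toolx ang 114.29 op 0.0501 F [-0.4 -0.1  0.4]
tool cm to target [0.   2.1  0.11]
rotvec deg [ 0.16 -0.61  0.03]
```

View pics/w2.png

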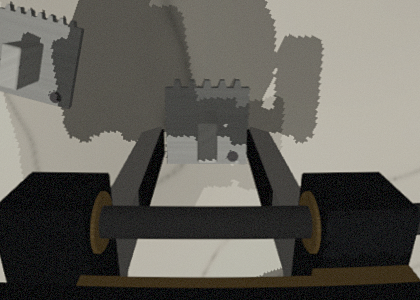

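The view shows the block at about x=207, midway between the fingers (160 and 250), with five teeth pointing towards the robot. Next I'll descend and grip.

Request:
apply_moves --deltas '[[[5,0,1.0,0.11,0.1,-0.6,0],[5,0,1.0,0,0,0,0],[5,0,0,0,0,0,0]]]'

```text
t: 2.95
ee_pos: [0.4731, 0.3237, 0.1087]
tool_rot: [0.382, 0.599, -0.593, -0.379]
wrist_force: [-1.0, -0.2, -0.1]
opening: 0.05
```

Request:
apply_moves --deltas '[[[0.8,0,0,0,0,0,0],[0.8,0,0,0,0,0,0],[0.8,0,0,0,0,0,0],[0.8,0,0,0,0,0,0],[0.8,0,0,0,0,0,0],[0.8,0,0,0,0,0,0]]]' --force 35

```text
t: 3.45
ee_pos: [0.4742, 0.3242, 0.1106]
tool_rot: [0.383, 0.599, -0.592, -0.379]
wrist_force: [0.6, -0.3, 0.2]
opening: 0.0132
```

```bash
python3 st.py .4703 .3226 .104 114.9
```

```text
t 3.45 pos [0.4742 0.3242 0.1106] toolx ang 114.78 op 0.0132 F [ 0.6 -0.3  0.2]
tool cm to target [0.01 0.66 0.43]
rotvec deg [ 0.69 -0.12  0.02]
```

Request:
apply_moves --deltas '[[[2.5,0,0,0,0,0,0],[2.5,0,0,0,0,0,0],[2.5,0,0.4,0.25,0.7,0,0],[2.5,0,0.3,0.2,0,0,0]]]'

```text
t: 3.78
ee_pos: [0.4708, 0.3227, 0.1044]
tool_rot: [0.381, 0.596, -0.595, -0.381]
wrist_force: [0.4, -0.6, 0.2]
opening: 0.0247
```

```bash
python3 st.py .4703 .3226 .104 114.9
```

```text
t 3.78 pos [0.4708 0.3227 0.1044] toolx ang 114.79 op 0.0247 F [ 0.4 -0.6  0.2]
tool cm to target [0.01 0.04 0.04]
rotvec deg [ 0.08 -0.11  0.01]
```

Request:
apply_moves --deltas '[[[0.8,0,0,0,0,0,0],[0.8,0,0,0,0,0,0],[0.8,0,0,0,0,0,0],[0.8,0,0,0,0,0,0]]]'

```text
t: 4.12
ee_pos: [0.4696, 0.3222, 0.103]
tool_rot: [-0.381, -0.595, 0.596, 0.381]
wrist_force: [0.8, 0.0, -0.6]
opening: 0.0119
```

```bash
python3 st.py .4703 .3226 .104 114.9
```

```text
t 4.12 pos [0.4696 0.3222 0.103 ] toolx ang 114.78 op 0.0119 F [ 0.8  0.  -0.6]
tool cm to target [ 0.01 -0.1  -0.08]
rotvec deg [-0.08 -0.12  0.02]
```

Request:
apply_moves --deltas '[[[0.8,0,-1.5,0,0,0,0],[0.8,0,-3,0,0,0,0],[0.8,0,-3,0,0,0,0],[0.8,0,-3,0,0,0,0],[0.8,-2,-3,0.4,0,0,0],[0.8,-3.3,-1,0.66,0,0,0],[0.8,-3.3,0,0.66,0,0,0],[0.8,-3.3,0,0.66,0,0,0],[0.8,-3.3,0,0.66,0,0,0],[0.8,-3.3,0,0.66,0,0,0]]]'

```text
t: 4.95
ee_pos: [0.5125, 0.1363, 0.2532]
tool_rot: [-0.377, -0.596, 0.6, 0.378]
wrist_force: [0.8, 0.7, -2.3]
opening: 0.0119
```

Request:
apply_moves --deltas '[[[0.8,-3.3,0,0.66,0,1,0],[0.8,-3.3,0,0.66,0,1,0],[0.8,-3.3,0,0.66,0,1,0],[0.8,-3.3,0,0.66,0,1,0],[0.8,-3.3,0,0.66,0,1,0],[0.8,-3.3,0,0.66,0,1,0],[0.8,-3.3,0,0.66,0,0,0],[0.8,-1.6,0,0.66,0,0,0],[0.8,0,0,0,0,0,0]]]'

```text
t: 5.7
ee_pos: [0.556, -0.1303, 0.2525]
tool_rot: [-0.411, -0.572, 0.577, 0.412]
wrist_force: [-0.8, 0.1, -0.8]
opening: 0.012
```

```bash
python3 st.py .590 -.1743 .23 108.6
```

```text
t 5.7 pos [ 0.556  -0.1303  0.2525] toolx ang 108.8 op 0.012 F [-0.8  0.1 -0.8]
tool cm to target [-5.25  2.25 -1.82]
rotvec deg [-0.38  0.2  -0.16]
```

Request:
apply_moves --deltas '[[[0.8,-2,0.7,-0.6,-0.4,0.2,-0.1],[0.8,-2,0.7,-0.6,0,0,0],[0.8,-1.2,0.7,-0.6,0,0,0],[0.8,0,0,0,0,0,0],[0.8,0,0,0,0,0,0]]]'

```text
t: 6.12
ee_pos: [0.5898, -0.1734, 0.2294]
tool_rot: [0.412, 0.574, -0.574, -0.414]
wrist_force: [-0.8, -0.4, -0.5]
opening: 0.0119
```

```bash
python3 st.py .590 -.1743 .23 108.6; python3 -c "
from h import *
d=snap('wrist','w3');cv2.imwrite('pics/w3.png',cv2.resize(d['frame'][0:280,120:520],None,fx=2,fy=2,interpolation=cv2.INTER_CUBIC))"
```

```text
t 6.12 pos [ 0.5898 -0.1734  0.2294] toolx ang 108.52 op 0.0119 F [-0.8 -0.4 -0.5]
tool cm to target [-0.09 -0.06  0.  ]
rotvec deg [-0.03 -0.08  0.15]
```

View pics/w3.png

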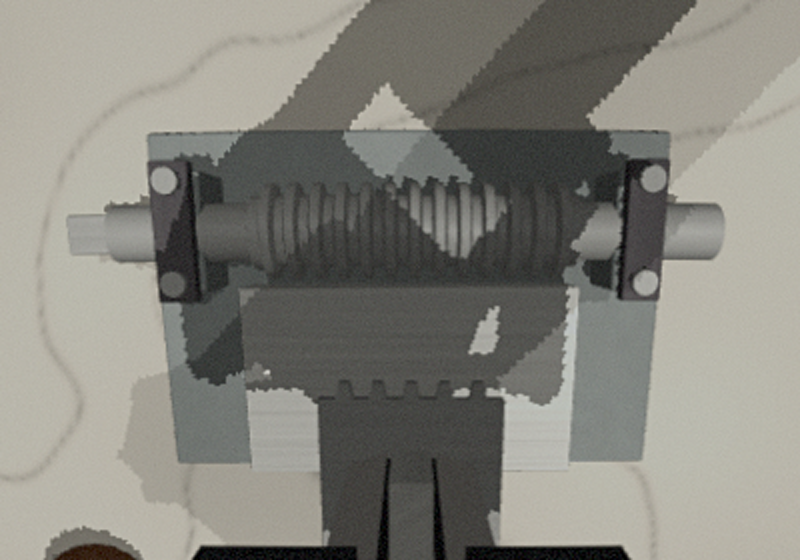

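```bash
cat > m3.py <<'E'
from h import *
import contextlib,io
with contextlib.redirect_stdout(io.StringIO()):
    from m1 import fit
d=load('wrist')
c=lambda p:[(p[0]+.5)/2-.5+120,(p[1]+.5)/2-.5]
L=[(241,288),(579,287),(569,470),(251,468)]
th,t,r=fit([(.024,-.075),(.024,.075),(.110,.075),(.110,-.075)],[atz(d,c(p),.0335) for p in L]);print('ledge',np.degrees(th),t,r.round(1))
B=[(148,162),(188,162),(203,300),(160,300),(627,160),(669,160),(657,298),(617,299)]
th2,t2,r=fit([(-.028,-.105),(-.028,-.085),(.028,-.085),(.028,-.105),(-.028,.085),(-.028,.105),(.028,.105),(.028,.085)],[atz(d,c(p),.058) for p in B]);print('blocks',np.degrees(th2),t2,r.round(1))
o=robot.observe();T=R.from_quat(o['tool_rot']);z=o['ee_pos'][2]-.103+.005
a,b=[atz(d,c(p),z) for p in((318,398),(503,398))];print('leaf edge',a,b,np.linalg.norm(a-b),np.degrees(np.arctan2(*(b-a)[[1,0]]))-90)
n=np.array([-(b-a)[1],(b-a)[0]])/np.linalg.norm((b-a)[:2]);o2=(a+b)[:2]/2-n*.025 # n = -x? check
print('leaf origin +/-',o2,(a+b)[:2]/2+n*.025,'tcp',o['ee_pos'])
E
python3 m3.py
```

```text
ledge 18.424549285599483 [ 0.51826804 -0.19744785] [[-0.6 -1. ]
 [-0.5  0.9]
 [ 0.2 -0.2]
 [ 1.   0.4]]
blocks 18.767342184129713 [ 0.51891257 -0.19799185] [[ 0.3 -4.9]
 [-1.4 -0.8]
 [ 2.  -1.5]
 [ 3.  -3.7]
 [-1.8  0.5]
 [-2.7  3.9]
 [-0.1  5.1]
 [ 0.6  1.5]]
leaf edge [ 0.57325323 -0.20821023  0.13129741] [ 0.55589029 -0.1562736   0.13129741] 0.05476207870820916 18.48530249876697
leaf origin +/- [ 0.58828188 -0.17431538] [ 0.54086163 -0.19016845] tcp [ 0.58952774 -0.17316836  0.22929741]
```

Request:
apply_moves --deltas '[[[0.8,0,0.8,0.45,0,0,0],[0.8,0,1.5,0.45,0,0,0],[0.8,0,1.5,0,0,0,0],[0.8,0,1.5,0,0,0,0],[0.8,0,1.5,0,0,0,0],[0.8,0,0.7,0,0,0,0],[0.8,0,0,0,0,0,0],[0.8,0,0,0,0,0,0]]]'

```text
t: 6.83
ee_pos: [0.5771, -0.1688, 0.1523]
tool_rot: [0.41, 0.576, -0.575, -0.412]
wrist_force: [0.2, -0.5, -0.4]
opening: 0.012
```

```bash
python3 st.py .5811 -.1757 .1365 108.5
```

```text
t 6.83 pos [ 0.5771 -0.1688  0.1523] toolx ang 108.95 op 0.012 F [ 0.2 -0.5 -0.4]
tool cm to target [-0.78  1.58 -0.15]
rotvec deg [0.01 0.45 0.14]
```

Request:
apply_moves --deltas '[[[0.8,-0.6,0.6,-0.15,0,0.45,0.1],[0.8,-0.2,0.5,0,0,0,0]]]'

```text
t: 7.0
ee_pos: [0.5822, -0.176, 0.1432]
tool_rot: [0.414, 0.574, -0.574, -0.412]
wrist_force: [0.5, 1.0, -0.8]
opening: 0.012
```

```bash
python3 st.py .5811 -.1757 .1365 108.5
```

```text
t 7.0 pos [ 0.5822 -0.176   0.1432] toolx ang 108.54 op 0.012 F [ 0.5  1.  -0.8]
tool cm to target [0.07 0.67 0.1 ]
rotvec deg [ 0.18  0.04 -0.14]
```

Request:
apply_moves --deltas '[[[0.8,0.05,0.2,0.1,0.2,0,-0.1],[0.8,0,0.2,0,0,0,0],[0.8,0,0.1,0,0,0,0]]]'

```text
t: 7.25
ee_pos: [0.5818, -0.1769, 0.1383]
tool_rot: [-0.414, -0.574, 0.574, 0.413]
wrist_force: [-0.5, 0.9, -1.8]
opening: 0.0119
```

```bash
python3 st.py .5811 -.1757 .1365 108.5
```

```text
t 7.25 pos [ 0.5818 -0.1769  0.1383] toolx ang 108.48 op 0.0119 F [-0.5  0.9 -1.8]
tool cm to target [0.14 0.18 0.03]
rotvec deg [ 0.02 -0.02 -0.1 ]
```

Request:
apply_moves --deltas '[[[0.8,0.1,0.1,0,0,0,-0.1],[0.8,0,0.05,0,0,0,0]]]'

```text
t: 7.42
ee_pos: [0.5817, -0.1761, 0.1368]
tool_rot: [0.413, 0.574, -0.574, -0.413]
wrist_force: [-0.2, -1.0, -0.9]
opening: 0.0115
```

```bash
python3 st.py .5811 -.1757 .1365 108.5
```

```text
t 7.42 pos [ 0.5817 -0.1761  0.1368] toolx ang 108.47 op 0.0115 F [-0.2 -1.  -0.9]
tool cm to target [0.06 0.03 0.04]
rotvec deg [ 0.04 -0.03 -0.01]
```

Request:
apply_moves --deltas '[[[0.8,0,0.08,0,0,0,0],[0.8,0,0.05,0,0,0,0]]]'

```text
t: 7.58
ee_pos: [0.5819, -0.1762, 0.1365]
tool_rot: [0.413, 0.574, -0.574, -0.413]
wrist_force: [-2.4, 0.5, 3.3]
opening: 0.0119
```

Request:
apply_moves --deltas '[[[0.8,0,0.05,0,0,0,0],[0.8,0,0.05,0,0,0,0]]]'

```text
t: 7.75
ee_pos: [0.582, -0.1762, 0.1365]
tool_rot: [-0.413, -0.574, 0.574, 0.413]
wrist_force: [-3.1, 0.6, 4.8]
opening: 0.0114
```

```bash
python3 st.py .5811 -.1757 .1365 108.5
```

```text
t 7.75 pos [ 0.582  -0.1762  0.1365] toolx ang 108.5 op 0.0114 F [-3.1  0.6  4.8]
tool cm to target [ 0.07 -0.    0.07]
rotvec deg [-0.   -0.   -0.01]
```

Request:
apply_moves --deltas '[[[0.8,0,0,0.3,0,0,0],[0.8,0,0,0.3,0,0,0],[0.8,0,0,0.2,0,0,0],[0.8,0,0,0.1,0,0,0]]]'

```text
t: 8.08
ee_pos: [0.5737, -0.1794, 0.1366]
tool_rot: [0.415, 0.574, -0.573, -0.412]
wrist_force: [0.2, 0.3, -0.4]
opening: 0.0118
```

```bash
cat > c.py <<'E'
from h import *
o=robot.observe();T=R.from_quat(o['tool_rot']);M=T.as_matrix()
C=R.from_euler('z',18.5,degrees=True); p=C.inv().apply(o['ee_pos']-np.array([.5183,-.1975,0]))*1000-[1.5,.7,103]
print('t',round(o['t'],2),'leaf cradle mm',p.round(2),'yaw',(np.degrees(np.arctan2(M[1,0],M[0,0]))-108.5).round(2),'tilt',np.degrees(M[2,[0,2]]).round(2),'F cradle',C.inv().apply(o['wrist_force']).round(1))
E
python3 c.py
```

```text
t 8.08 leaf cradle mm [56.79 -1.15 33.65] yaw -0.01 tilt [-0.15 -0.21] F cradle [ 0.3  0.2 -0.4]
```

Request:
apply_moves --deltas '[[[0.8,0,0.02,0.15,0.1,0,0],[0.8,0,0.02,0.15,0,0,0],[0.8,0,0.02,0.1,0,0,0]]]'

```text
t: 8.33
ee_pos: [0.5702, -0.1811, 0.1367]
tool_rot: [0.415, 0.574, -0.573, -0.411]
wrist_force: [0.1, 0.7, 0.4]
opening: 0.0118
```

```bash
python3 c.py
```

```text
t 8.33 leaf cradle mm [52.87 -1.65 33.65] yaw -0.05 tilt [-0.22 -0.23] F cradle [0.3 0.6 0.4]
```

Request:
apply_moves --deltas '[[[0.8,0,0.04,0.1,0.2,0,-0.2],[0.8,0,0.02,0.08,0,0,0]]]'

```text
t: 8.5
ee_pos: [0.5687, -0.182, 0.1365]
tool_rot: [0.414, 0.574, -0.573, -0.413]
wrist_force: [1.5, 0.7, 0.8]
opening: 0.0118
```

```bash
python3 c.py
```

```text
t 8.5 leaf cradle mm [51.21 -1.99 33.55] yaw -0.06 tilt [-0.06 -0.08] F cradle [1.7 0.2 0.8]
```

Request:
apply_moves --deltas '[[[0.8,0,0.02,0.08,0.1,0,-0.05],[0.8,0,0.02,0.06,0,0,0]]]'

```text
t: 8.67
ee_pos: [0.5676, -0.1826, 0.1365]
tool_rot: [-0.414, -0.574, 0.574, 0.413]
wrist_force: [1.2, 0.2, 2.3]
opening: 0.012
```

```bash
python3 c.py
```

```text
t 8.67 leaf cradle mm [49.98 -2.19 33.48] yaw -0.06 tilt [-0.03 -0.01] F cradle [ 1.2 -0.2  2.3]
```

Request:
apply_moves --deltas '[[[0.8,0,0.01,0.07,0,0,0],[0.8,0,0.01,0.06,0,0,0]]]'

```text
t: 8.83
ee_pos: [0.5665, -0.1831, 0.1365]
tool_rot: [0.414, 0.574, -0.574, -0.413]
wrist_force: [1.2, 0.9, 1.0]
opening: 0.012
```

```bash
python3 c.py
```

```text
t 8.83 leaf cradle mm [48.78 -2.34 33.51] yaw -0.06 tilt [-0.06 -0.04] F cradle [1.4 0.4 1. ]
```

Request:
apply_moves --deltas '[[[0.8,0,0.01,0.06,0,0,0],[0.8,0,0.01,0.06,0,0,0]]]'

```text
t: 9.0
ee_pos: [0.5655, -0.1836, 0.1365]
tool_rot: [0.414, 0.574, -0.574, -0.413]
wrist_force: [1.9, -0.1, 2.9]
opening: 0.0115
```

```bash
python3 c.py
```

```text
t 9.0 leaf cradle mm [47.68 -2.46 33.55] yaw -0.06 tilt [-0.08 -0.08] F cradle [ 1.7 -0.7  2.9]
```

Request:
apply_moves --deltas '[[[0.8,0,0.01,0.06,0.05,0,-0.05],[0.8,0,0.01,0.06,0,0,0]]]'

```text
t: 9.17
ee_pos: [0.5644, -0.1841, 0.1365]
tool_rot: [0.414, 0.574, -0.574, -0.413]
wrist_force: [2.0, 0.4, 1.3]
opening: 0.012
```

```bash
python3 c.py
```

```text
t 9.17 leaf cradle mm [46.52 -2.61 33.5 ] yaw -0.05 tilt [-0.06 -0.05] F cradle [ 2.1 -0.2  1.3]
```

Request:
apply_moves --deltas '[[[0.8,0,0.01,0.06,0,0,0],[0.8,0,0.01,0.06,0,0,0]]]'

```text
t: 9.33
ee_pos: [0.5635, -0.1846, 0.1365]
tool_rot: [0.414, 0.574, -0.574, -0.413]
wrist_force: [2.9, 1.1, 2.2]
opening: 0.0114
```

```bash
python3 c.py
```

```text
t 9.33 leaf cradle mm [45.46 -2.84 33.54] yaw -0.06 tilt [-0.1 -0.1] F cradle [3.1 0.1 2.2]
```

Request:
apply_moves --deltas '[[[0.8,0,0.01,0.06,0.1,0,-0.1],[0.8,0,0.01,0.05,0,0,0]]]'

```text
t: 9.5
ee_pos: [0.563, -0.185, 0.1366]
tool_rot: [0.414, 0.574, -0.573, -0.413]
wrist_force: [3.7, 2.1, 1.3]
opening: 0.0119
```

```bash
python3 c.py
```

```text
t 9.5 leaf cradle mm [44.89 -2.99 33.57] yaw -0.06 tilt [-0.04 -0.12] F cradle [4.2 0.8 1.3]
```

Request:
apply_moves --deltas '[[[0.8,0,0.01,0.06,0.1,0,0],[0.8,0,0.01,0.06,0,0,0]]]'

```text
t: 9.67
ee_pos: [0.5628, -0.1849, 0.1366]
tool_rot: [0.415, 0.574, -0.573, -0.412]
wrist_force: [5.1, 0.5, 1.5]
opening: 0.0116
```

```bash
python3 c.py;  python3 -c "
from h import *
d=snap('wrist','w4');cv2.imwrite('pics/w4.png',cv2.convertScaleAbs(cv2.resize(d['frame'][30:220,190:450],None,fx=3,fy=3,interpolation=cv2.INTER_CUBIC),alpha=1.5))"
```

```text
t 9.67 leaf cradle mm [44.72 -2.93 33.59] yaw -0.07 tilt [-0.07 -0.21] F cradle [ 5.  -1.1  1.5]
```

View pics/w4.png

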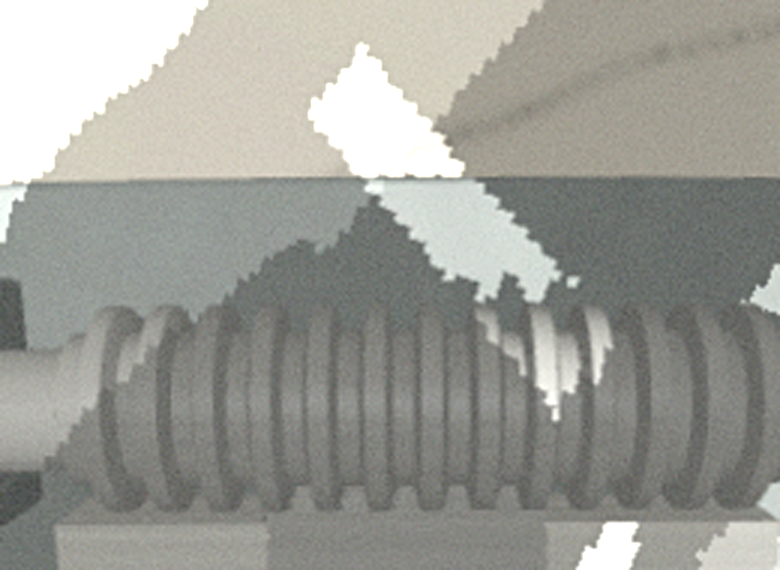

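The picture shows all five teeth (x≈301, 355, 408, 457, 511, y≈495) sitting in grooves between the crests. The stop is at x≈44.7 mm, so the leaf is home. Now the 8 N hold.

Request:
apply_moves --deltas '[[[0.8,0,0.01,0.08,0.2,0,-0.05],[0.8,0,0.01,0.09,0,0,0],[0.8,0,0.01,0.09,0,0,0]]]'

```text
t: 9.97
ee_pos: [0.5624, -0.185, 0.1367]
tool_rot: [0.416, 0.575, -0.572, -0.411]
wrist_force: [5.7, 2.0, 1.0]
opening: 0.0119
```

```bash
python3 c.py
```

```text
t 9.97 leaf cradle mm [44.3  -2.81 33.67] yaw -0.08 tilt [-0.12 -0.42] F cradle [6.  0.1 1. ]
```

Request:
apply_moves --deltas '[[[0.8,0,0.02,0.11,0.4,0,-0.1],[0.8,0,0.02,0.11,0.2,0,-0.05],[0.8,0,0.02,0.11,0.2,0,-0.05],[0.8,0,0.02,0.11,0.2,0,-0.05]]]'

```text
t: 10.3
ee_pos: [0.5626, -0.185, 0.1367]
tool_rot: [0.415, 0.574, -0.572, -0.412]
wrist_force: [7.2, 3.0, -0.4]
opening: 0.0118
```

```bash
python3 c.py
```

```text
t 10.3 leaf cradle mm [44.5  -2.89 33.66] yaw -0.14 tilt [-0.1  -0.27] F cradle [ 7.8  0.6 -0.4]
```

Steady at about 8 N. I'll hold it for a full second.

Request:
apply_moves --deltas '[[[0.8,0,0.03,0.11,0.25,0,-0.05],[0.8,0,0.03,0.11,0.2,0,-0.05],[0.8,0,0.03,0.11,0.2,0,-0.05],[0.8,0,0.03,0.11,0.2,0,-0.05],[0.8,0,0.03,0.11,0.2,0,-0.05],[0.8,0,0.03,0.11,0.2,0,-0.05]]]'

```text
t: 10.8
ee_pos: [0.5628, -0.1849, 0.1366]
tool_rot: [0.415, 0.574, -0.573, -0.413]
wrist_force: [7.3, 2.5, -0.6]
opening: 0.0117
```

Request:
apply_moves --deltas '[[[0.8,0,0.03,0.11,0.2,0,-0.05],[0.8,0,0.03,0.11,0.2,0,-0.05],[0.8,0,0.03,0.11,0.2,0,-0.05],[0.8,0,0.03,0.11,0.2,0,-0.05],[0.8,0,0.03,0.11,0.2,0,-0.05],[0.8,0,0.03,0.11,0.2,0,-0.05],[0.8,0,0.03,0.11,0.2,0,-0.05]]]'

```text
t: 11.38
ee_pos: [0.5628, -0.1849, 0.1366]
tool_rot: [0.415, 0.574, -0.573, -0.413]
wrist_force: [7.1, 2.3, 1.2]
opening: 0.0119
```

```bash
python3 c.py
```

```text
t 11.38 leaf cradle mm [44.74 -2.88 33.6 ] yaw -0.17 tilt [-0.11 -0.13] F cradle [ 7.5 -0.   1.2]
```

Request:
apply_moves --deltas '[[[0.8,0,0,0.03,0,0,0],[0.8,0,0,0,0,0,0],[3,0,0,0,0,0,0],[3,0,0,0,0,0,0],[3,0,0,0,0,0,0],[3,0,0,0,0,0,0]]]'

```text
t: 11.88
ee_pos: [0.5612, -0.1857, 0.136]
tool_rot: [-0.414, -0.572, 0.575, 0.414]
wrist_force: [0.7, -0.3, 2.3]
opening: 0.0299
```

```bash
python3 c.py
```

```text
t 11.88 leaf cradle mm [42.94 -3.13 33.01] yaw -0.11 tilt [-0.11  0.15] F cradle [ 0.6 -0.5  2.3]
```

Request:
apply_moves --deltas '[[[3,0,-0.5,0,0,0,0],[3,0,-1,0,0,0,0],[3,0,-1.5,0,0,0,0],[3,0,-2,0,0,0,0],[3,0,-2,0,0,0,0],[3,0,-2,0,0,0,0],[3,0,-1,0,0,0,0],[3,0,0,0,0,0,0],[3,0,0,0,0,0,0]]]'

```text
t: 12.63
ee_pos: [0.5576, -0.1838, 0.2399]
tool_rot: [-0.409, -0.571, 0.575, 0.419]
wrist_force: [0.9, 0.1, 0.2]
opening: 0.0302
```

```bash
python3 c.py;  python3 -c "
from h import *
d=snap('wrist','w5');cv2.imwrite('pics/w5.png',cv2.convertScaleAbs(cv2.resize(d['frame'][40:240,190:450],None,fx=3,fy=3,interpolation=cv2.INTER_CUBIC),alpha=1.5))"
```

```text
t 12.63 leaf cradle mm [ 40.13  -0.15 136.85] yaw -0.14 tilt [0.44 0.71] F cradle [ 0.9 -0.2  0.2]
```

View pics/w5.png

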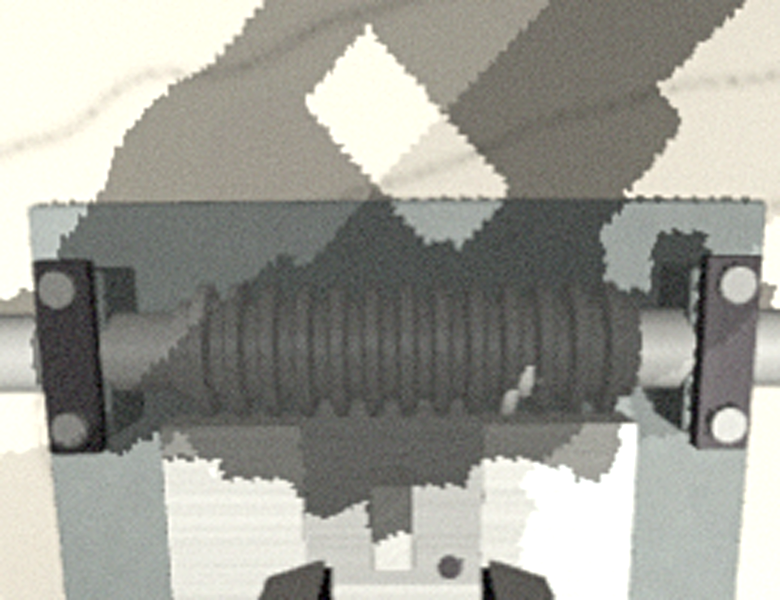

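The leaf still lies in the grooves: teeth at (322–455, 408), plate sides at x≈303 and 482, rear edge at y≈585. I'll do a quick numeric check, then hand in.

```bash
python3 - <<'E'
from h import *
d=load('wrist')
c=lambda p:[(p[0]+.5)/3-.5+190,(p[1]+.5)/3-.5+40]
C=R.from_euler('z',18.5,degrees=True)
f=lambda p,z:(C.inv().apply(atz(d,c(p),z)-np.array([.5183,-.1975,0]))*1000).round(1)
print('rear edge (x 75 wanted)',f((400,585),.0385),'block rear (x 61)',f((392,570),.0665),'left side',f((303,430),.0385),f((306,560),.0385),'ledge front corner(24,75)',f((636,424),.0335))
robot.job_done()
E
```

```text
rear edge (x 75 wanted) [75.6 -0.4 38.5] block rear (x 61) [60.4 -2.7 66.5] left side [ 25.  -29.9  38.5] [ 67.  -30.2  38.5] ledge front corner(24,75) [24.4 73.7 33.5]
the job is handed in; nothing more can be done
```

I gripped the coarse leaf (five teeth, 10 mm pitch), laid it on the ledge and slid it towards the spindle. The teeth dropped into the grooves on the first approach and came home at about x = 44.7 mm. I held it there at about 7.5–8 N for just over a second, then released it and lifted clear. The job was handed in at about 12.7 s.

- **While pressed:** the leaf read x ≈ 44.7 mm, y ≈ -2.9 mm and z ≈ 33.6 mm in the cradle's frame. Yaw error was about 0.2° and tilt about 0.1°. The highest push force I read was about 8 N.
- **After release:** the last picture shows the teeth still in the grooves. The rear edge measured 75.6 mm (75 expected when home), the block's rear 60.4 mm (61 expected), and the left side is parallel to the cradle's x axis within about 0.4°. The calibration is good to about 2 mm.
- **One hiccup:** the arm drifted a few mm during the first grasp, so I opened and regripped before lifting.
- **Not checked:** I took no final picture of the other leaf and the bystanders. I planned the path to stay clear of them, and the wrist readings showed no unexpected contact.

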